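Unlock and open the spring-lid die case of the lever press

TASK

Get the setting dies for the lever press ready: on the low grey die case, slide the lock knob all the way across toward the ribbed release tab, press the tab down so that the lid springs up, then push the lid back until it stands fully open against its stop. Work with the fingertips or the outside of the fingers only: pick nothing up, do not shove the case about, and leave the red tack tin, the white wax tin and the thread spool beside it where they are.

Things in the scene. Friction and masses are not known exactly. Their poses are not given: they have to be found in the camera images.
- die_case: Low grey metal case, 150 (x) x 190 (y) x 55 mm high, about 1.9 kg, standing loose on rubber feet. Origin: centre of its underside; z up, -x its front (toward the robot, turned up to 20 degrees), +y its left. The front 54 mm of its top is a fixed deck at height 55 mm with tab and lock; behind it lies the lid, shut flush with the deck, hinged along the rear edge. Ten small dies stand inside, below 42 mm.
- lock_knob (a point): Middle of the small dark lock knob, 10 (y) x 14 (x) mm and 15 mm proud of the deck, in a steel plate with a dark slot on the deck, right of the tab. Starts at the slot's right end, at case (-0.051, -0.068, 0.064). It slides along the case's +y, toward the tab, and stays where it is left; about 1.5 N moves it. From its right side the finger can come in over the deck or past the case's edge.
- lock_slide (a joint): Travel of the lock knob, m: 0 to 0.003 at the start (locked; up to about 0.008 the tab cannot be pressed), 0.014 at the left end of its slot (free).
- tab_top (a point): Middle of the top of the release tab, a dark ribbed push plate 34 (x) x 46 (y) mm, 7 mm proud of the deck; unpressed at case (-0.051, 0, 0.062). Moves straight down. The lid's front edge lies 30 mm behind this point.
- release_tab (a joint): Travel of the release tab, m: 0 up, 0.006 fully pressed. A spring returns it; it takes about 2.5 N to start and 6 N for the full stroke. Past about 0.004 the lid lets go. Blocked while the lock is on.
- lid_edge (a point): Middle of the lid's front edge, 97 mm ahead of the hinge axis, 5 mm below the lid's top face; shut at case (-0.0205, 0, 0.050). The lid is 190 mm wide; within 11 mm of its middle a steel strike hangs 20 mm below its underside just behind this edge, so push left or right of the middle, e.g. 50 mm off.
- die_lid (a joint): Angle of the lid, rad: 0 shut and latched, 1.85 fully open against its stop, leaning back past upright. Once let go a spring pin throws it up to about 0.75; from there a stiff hinge keeps it where it is left. 1 to 2 N on the raised edge moves it, from in front. Follow the edge up and back in its arc: shoving it level while it is low jams it on the finger and tips the case.
- lid_hinge (a point): Middle of the lid's hinge axis (along the case's y), at case (0.0765, 0, 0.050).
- tin: Red and white tack tin, 80 x 112 x 29 mm, loose, to the right of the case; leave alone. Origin: centre of its underside.
- spool: Pale thread spool, 44 mm across, 60 mm tall, standing loose to the left of the case; leave alone. Origin: centre of its underside.
- wax: Round white wax tin, 76 mm across, 52 mm tall, standing loose behind the left part of the case, clear of the open lid; leave alone. Origin: centre of its underside.

How it is judged:
On the way, in this order (a step that is already met when the one before it is completed fails the run):
1. the lock knob is slid across, the lid still shut (value of joint lock_slide above 0.0115 m and value of joint die_lid below 0.1 rad), for 0.1 s.
2. the tab is pressed (value of joint release_tab above 0.0035 m and value of joint die_lid below 1 rad).
3. the lid has sprung up (value of joint die_lid between 0.4 and 1.2 rad), for 0.1 s.
At the end, for the whole second after the job is handed in: The lid stands fully open at its stop (above 1.75 of 1.85 rad) and still, the lock knob is across (above 11.5 of 14 mm), the tab is back up (within 2 mm), and the case stands flat on the bench within 30 mm of its first place (value of joint die_lid above 1.75 rad and velocity of joint die_lid between -0.05 and 0.05 rad/s and value of joint lock_slide above 0.0115 m and value of joint release_tab below 0.002 m and angle between die_case's own z axis and vertical below 0.03 rad and height (world z) of die_case below 0.005 m and distance of die_case from where it was at the start of the episode below 0.03 m and linear speed of die_case below 0.01 m/s); the robot touches nothing.
It fails at once if the case is lifted or tipped (height (world z) of die_case above 0.012 m or angle between die_case's own z axis and vertical above 0.12 rad).
It fails at once if the case is shoved over 30 mm away (distance of die_case from where it was at the start of the episode above 0.03 m).
It fails at once if the tack tin, the spool or the wax tin is moved over 15 mm or lifted (distance of any of tin, spool, wax from where it was at the start of the episode above 0.015 m).
It also fails if it takes over 48 s, if anything falls off the work surface, if the arm or the gripper's body presses on something with over 40 N, if the wrist force passes 120 N, or if a joint passes its speed limit or range.

ROBOT

A 6-joint arm with a two-finger parallel gripper is mounted at the origin on a cart in front of the work surface, level with it; the furniture and walls round the work are solid. World frame = base frame: x ahead of the robot, y to its left, z up, the work surface at z = 0. Lengths are in m, angles in rad, forces in N, time in s.
With the tool pointing down it reaches from about 0.35 to 0.85 m from the base axis. Payload 8.1 kg.
Tool frame: the origin (TCP) lies at the very end of the fingers, on their centre line; the grasp point (between the pads) lies robot.grip_point_offset behind it (robot.grip_point_offset is the distance from the TCP to the grasp point, in m); z points along the fingers, y is the line along which they close (so a half turn about z gives the same grasp; the last joint's range is limited). The gripper opens to 93 mm and grips with 3 to 60 N. Pads are 15 mm wide; open, the fingers measure 128 mm over their backs; the gripper's body (75 mm by 188 mm) begins 65 mm behind the grasp point.
Start: joints at [1.027, 0.13, 1.488, -0, 1.523, -0.085], TCP at [0.266, 0.538, 0.219] pointing down, gripper open.
Joint ranges: [-2.96, 2.96], [-0.89, 2.26], [0.02, 2.5], [-1.34, 4.48], [0, 2.73], [-2.66, 2.66]. Speed limits (rad/s): [2.39, 2.39, 2.79, 3.14, 3.14, 3.14].

INTERFACE

Orientations are given as a rotation vector (axis times angle).
In Python, from plant import robot, eyes gives the robot as it stands. The module is installed in compiled form; this text tells all that it offers.
- The arm moves only by the tool apply_moves, never from a script. Its argument "steps" is one flat list of numbers, 7 for each row, row after row: the shift along the tool's x, y, z in units of 30 mm (1.0 is 30 mm), then the turn, a rotation vector about the tool's x, y, z in units of 6 degrees (1.0 is 6 degrees), then the opening in per cent of the stroke, from 0 (shut) to 100 (fully open). In form: [dx, dy, dz, ax, ay, az, fingers, dx, dy, dz, ax, ay, az, fingers, ...]. A call has 1 to 12 rows; each row shifts and turns the commanded pose from where the row before left it, along the tool's axes as they then stand; what a row does not reach is not made up. A row lasts 1/12 s, in which the tool goes at most 41.7 mm and 7.16 degrees, less where a joint would pass 70% of its speed; a pose out of reach is approached as far as the arm can. A call is refused whole if a number of a shift passes 1 or a number of a turn 1, either way. A call with a gripper value outside its range is refused whole. The fingers move at their own pace and stop on an object; "grip_force" is the grip in N (left out, the last holds). Time passes only in rows, so rows that do not move let the fingers close. It gives the time, the measured TCP pose, the force, the opening and the grip force at its end, in the units of the state.
- robot.read_state(): the state, without advancing time (a new reading comes with each control period).
- eyes.read_camera(name): name is "side" or "top" or "wrist"; returns the picture (400x640x3 uint8, red, green, blue); there is no depth.
- eyes.calibration(name): a dict with "K" (3x3 intrinsics, pixels), "R" (3x3) and "t" (3): a world point X has camera coordinates R X + t. Camera axes: x right, y down, z forward; pixel columns grow to the right and rows downward; lengths in m; the calibration is good to about 2 mm. The wrist camera is an equidistant fisheye: a pixel r from the principal point sees the ray r / f radians off the axis. A picture is of the moment at which its call begins: read the wrist's pose just before it. calibration takes no time and is no camera call; for the wrist camera it gives the pose at the moment of the call.
- robot.close_job(): hands the job in; it is judged then, once.
Trained networks look in the newest picture that a camera, given by its name, has taken for a name from the list of things; names that differ only in an ending like _2 or _b are one class to them, and where a whole thing is asked for, a point or a joint stands for the part that bears it (a point fixed in the world has none). Each returns a list of dicts, best first, with "conf" (0 to 1); they miss things now and then, are a little off and sometimes report something else, mostly with a low value. They report only what shows in the picture. A call takes as long as a camera call.
- eyes.search_frame(camera, thing): "rect" ([left, top, width, height] in pixels, round what is visible of it).
- eyes.place_of(camera, thing): "xy" ([column, row] in pixels: a listed point, or the origin of a listed thing).
The state is a dict: "t": time; "q": joint angles; "dq": joint speeds; "joint_torque": joint torques, N m; "tool_pos": TCP position; "orientation": TCP orientation; "force": force on the tool from outside, world axes, zero at the start; "wrist_torque": the same for the moment, N m; "opening": finger opening in m; "gripper_force": force on a finger pad.
Only numpy, scipy, OpenCV 4.12 (cv2) and the standard library are available. Lean on these libraries where they do the work, as an engineer would, in place of code of your own. Each camera call takes 0.05 s, during which the arm holds its last target. There are 200 camera calls.

## Working session

There is one attempt and no reset: what is moved stays moved. The work goes in short steps, Python scripts to look and compute and a tool call to move; the robot and the scene stay as the last step left them, time stands still between calls to the robot, and variables do not carry over. Pictures are saved under pics/ and viewed, at most 10 in all, crops included, and the job is handed in when it is done.

Besides the shell and the picture viewer there is one more tool, called after "Call:" as name(argument=value, ...) on one line, values as JSON. apply_moves: Moves the arm, as the interface text tells. Its arguments: {"type":"object","properties":{"steps":{"type":"array"},"grip_force":{"type":"number"}},"required":["steps"]}

```bash
mkdir -p pics; cat > h.py <<'E'
import numpy as np, cv2
from scipy.spatial.transform import Rotation as Ro
from plant import robot, eyes
def ray(cam,xy):
    c=eyes.calibration(cam); K,R,t=map(np.array,(c["K"],c["R"],c["t"]))
    d=np.linalg.inv(K)@[xy[0],xy[1],1]; return -R.T@t, R.T@d
def onz(cam,xy,z):
    o,d=ray(cam,xy); return o+d*(z-o[2])/d[2]
def save(cam,name,crop=None,s=1):
    im=eyes.read_camera(cam)[:,:,::-1]
    if crop: im=im[crop[1]:crop[3],crop[0]:crop[2]]
    cv2.imwrite("pics/"+name,cv2.resize(np.ascontiguousarray(im),None,fx=s,fy=s))
E
python3 - <<'E'
from h import *
save("top","a.png");save("side","b.png")
for c in("top","side"):
  for th,z in(("lock_knob",.064),("tab_top",.062),("lid_edge",.05),("lid_hinge",.05),("die_case",0),("tin",0),("spool",0),("wax",0)):
    r=eyes.place_of(c,th)[:1]
    for k in r: print(c,th,round(k["conf"],2),np.round(k["xy"]),onz(c,k["xy"],z).round(4))
s=robot.read_state();print(s["t"],s["tool_pos"],s["orientation"],Ro.from_rotvec(s["orientation"]).as_matrix().round(3),s["opening"],robot.grip_point_offset)
E
```

```text
top lock_knob 0.61 [354. 230.] [ 0.5279 -0.1193  0.064 ]
top tab_top 0.75 [330. 236.] [ 0.5123 -0.0653  0.062 ]
top lid_edge 0.74 [327. 225.] [ 0.5365 -0.0562  0.05  ]
top lid_hinge 0.69 [314. 189.] [ 0.6225 -0.0245  0.05  ]
top die_case 0.71 [320. 218.] [ 0.555  -0.0419  0.    ]
top tin 0.74 [404. 209.] [ 0.5832 -0.2533  0.    ]
top spool 0.73 [316. 186.] [ 0.636  -0.0273  0.    ]
top wax 0.57 [260. 168.] [0.6782 0.1161 0.    ]
side lock_knob 0.56 [280. 184.] [ 0.5385 -0.1202  0.064 ]
side lid_edge 0.83 [303. 196.] [ 0.5437 -0.0563  0.05  ]
side lid_hinge 0.92 [300. 228.] [ 0.636  -0.0257  0.05  ]
side die_case 0.89 [303. 212.] [ 0.5534 -0.053   0.    ]
side tin 0.67 [228. 200.] [ 0.5882 -0.2531  0.    ]
side spool 0.95 [364. 211.] [0.4918 0.091  0.    ]
side wax 0.6 [354. 276.] [ 0.6821  0.1217 -0.    ]
0.9 [0.26569941 0.53797041 0.21864382] [7.14345934e-01 3.05929866e+00 3.23286408e-05] [[-0.897  0.443  0.   ]
 [ 0.443  0.897  0.   ]
 [ 0.     0.    -1.   ]] 0.09301691869529133 0.0188
```

View pics/a.png

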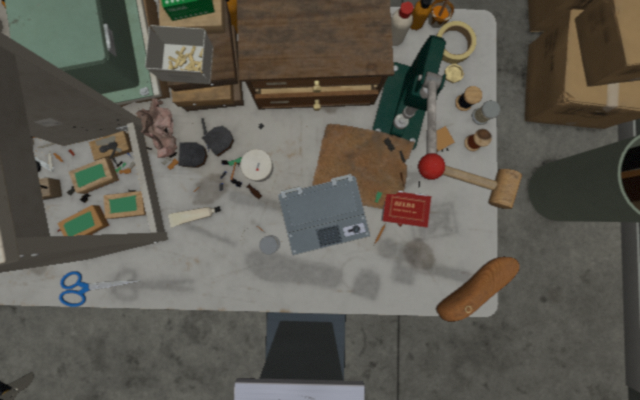

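View pics/b.png

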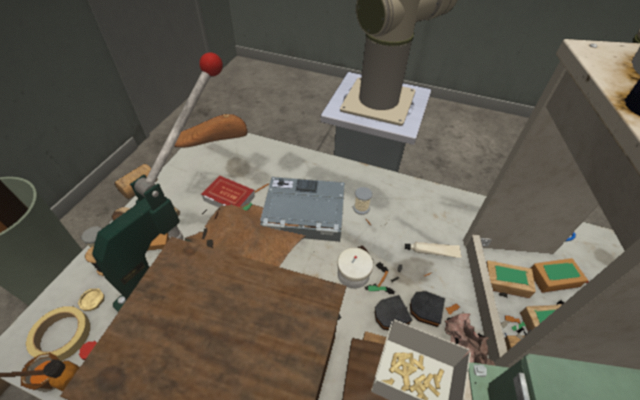

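The top view shows the case at about (325,215), tab at (330,236), lock plate at (355,231), spool at (270,244), tin at (406,210) and wax tin at (256,165). I'm moving above the case with the fingers shut.

Call:
apply_moves(steps=[-0.96,-0.92,0,0,0,0,0,-0.96,-0.92,0,0,0,0,0,-0.96,-0.92,0,0,0,0,0,-0.96,-0.92,0,0,0,0,0,-0.96,-0.92,0,0,0,0,0,-0.96,-0.92,0,0,0,0,0,-0.96,-0.92,0,0,0,0,0,-0.96,-0.92,0,0,0,0,0,-0.96,-0.92,0,0,0,0,0,-0.96,-0.92,0,0,0,0,0,-0.96,-0.92,0,0,0,0,0,-0.96,-0.92,0,0,0,0,0])

```text
t: 1.9
tool_pos: [0.4292, 0.0861, 0.2191]
orientation: [0.714, 3.058, 0.001]
force: [1.1, 0.6, -0.3]
opening: 0.0174
gripper_force: 0.0
```

Call:
apply_moves(steps=[-0.96,-0.92,0,0,0,0,0,-0.96,-0.92,0,0,0,0,0,-0.96,-0.92,0,0,0,0,0,-0.6,-0.6,0,0,0,0,0,0,0,0,0,0,-1,0,0,0,0,0,0,-1,0,0,0,0,0,0,-1,0,0,0,0,0,0,-1,0,0,0,0,0,0,-1,0,0,0,0,0,0,-1,0,0,0,0,0,0,-1,0,0,0,0,0,0,0,0])

```text
t: 2.9
tool_pos: [0.4779, -0.0487, 0.2188]
orientation: [-0.437, 3.111, -0.0]
force: [-1.0, 0.7, 0.6]
opening: 0.0003
gripper_force: 0.0
```

```bash
cat >> h.py <<'E'
def wray(xy):
    c=eyes.calibration("wrist"); K,R,t=map(np.array,(c["K"],c["R"],c["t"]))
    p=np.array([(xy[0]-K[0,2])/K[0,0],(xy[1]-K[1,2])/K[1,1]]); th=np.hypot(*p)
    d=np.r_[p/th*np.sin(th),np.cos(th)] if th>0 else np.array([0,0,1.]); return -R.T@t,R.T@d
def wz(xy,z):
    o,d=wray(xy); return o+d*(z-o[2])/d[2]
E
python3 - <<'E'
from h import *
s=robot.read_state();print(s["t"],s["tool_pos"],Ro.from_rotvec(s["orientation"]).as_matrix().round(3),s["q"],s["force"])
save("wrist","c.png")
for th,z in(("lock_knob",.064),("tab_top",.062),("lid_edge",.05),("lid_hinge",.05),("die_case",0),("tin",0),("spool",0),("wax",0)):
    for k in eyes.place_of("wrist",th)[:1]: print(th,round(k["conf"],2),np.round(k["xy"]),wz(k["xy"],z).round(4))
E
```

```text
2.9 [ 0.47789417 -0.04867914  0.21877997] [[-0.961 -0.276  0.   ]
 [-0.276  0.961 -0.   ]
 [-0.    -0.    -1.   ]] [-2.08293911e-01 -1.99024208e-01  1.80981359e+00 -7.26613258e-06
  1.53050597e+00 -2.05822676e+00] [-0.99500825  0.68537939  0.62041622]
lock_knob 0.59 [235. 211.] [ 0.5295 -0.1254  0.064 ]
tab_top 0.89 [293. 213.] [ 0.5149 -0.0625  0.062 ]
lid_edge 0.84 [295. 230.] [ 0.5387 -0.055   0.05  ]
die_case 0.86 [299. 235.] [ 0.5641 -0.0456  0.    ]
tin 0.91 [157. 209.] [ 0.5854 -0.2504  0.    ]
spool 0.72 [406. 206.] [ 0.4867  0.0805 -0.    ]
```

View pics/c.png

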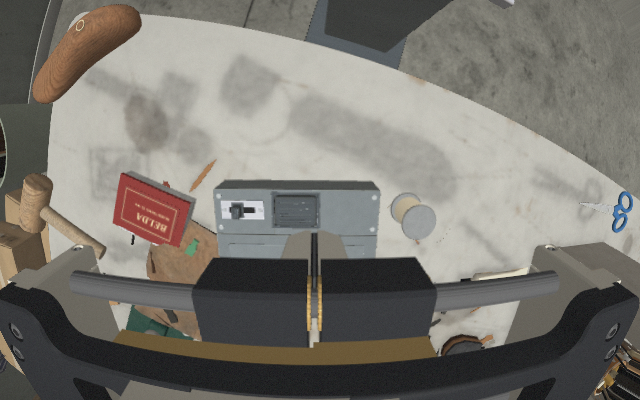

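```bash
python3 - <<'E'
from h import *
im=cv2.imread("pics/c.png")[170:265,205:390]; cv2.imwrite("pics/d.png",cv2.resize(im,None,fx=4,fy=4,interpolation=cv2.INTER_CUBIC))
E
```

```text
(no output)
```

View pics/d.png

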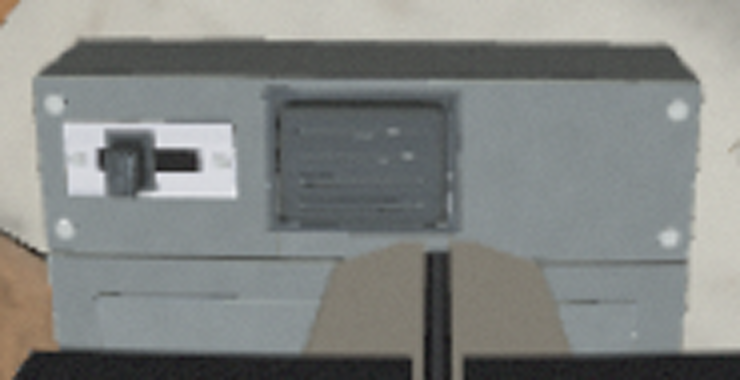

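The crop shows the front top corners at (214.5,189) and (379.5,190), the lid seam ends at (217.5,233.2) and (377,235.5), the knob top near (236,211) and the tab near (296,210).

```bash
python3 - <<'E'
from h import *
px=[((214.5,189),.055,(-.075,-.095)),((379.5,190),.055,(-.075,.095)),((217.5,233.2),.055,(-.021,-.095)),((377,235.5),.055,(-.021,.095)),((296.5,210.4),.062,(-.051,0)),((236,211.5),.070,(-.051,-.068))]
W=np.array([wz(p,z)[:2] for p,z,_ in px]);C=np.array([c for *_,c in px])
from scipy.optimize import least_squares
f=lambda v:((C@np.array([[np.cos(v[2]),np.sin(v[2])],[-np.sin(v[2]),np.cos(v[2])]])+v[:2])-W).ravel()
r=least_squares(f,[.55,-.05,.28]);print(r.x,np.rad2deg(r.x[2]));print((r.fun.reshape(-1,2)*1e3).round(1))
x,y,a=r.x;R=np.array([[np.cos(a),-np.sin(a)],[np.sin(a),np.cos(a)]])
s=robot.read_state();T=Ro.from_rotvec(s["orientation"]).as_matrix()
for n,p in(("start knob",(-.051,-.105)),("end knob",(-.051,-.065)),("tab",(-.055,0))):
    w=R@p+[x,y]; print(n,w.round(4),"tool",((T.T@(np.r_[w,0]-np.r_[s["tool_pos"][:2],0]))/.03).round(2))
E
```

```text
[ 0.56202882 -0.04633357  0.26103779] 14.956363520944409
[[-0.7 -1.9]
 [-1.1  3.1]
 [-0.6 -1. ]
 [-1.2  1.8]
 [ 1.4  0.1]
 [ 2.2 -2.1]]
start knob [ 0.5399 -0.1609] tool [-0.98 -4.16 -0.  ]
end knob [ 0.5295 -0.1223] tool [-1.   -2.83 -0.  ]
tab [ 0.5089 -0.0605] tool [-0.89 -0.66 -0.  ]
```

Call:
apply_moves(steps=[-0.2,-0.83,0.5,0,0,0.18,0,-0.2,-0.83,0.5,0,0,0,0,-0.2,-0.83,0.5,0,0,0,0,-0.2,-0.83,0.5,0,0,0,0,-0.2,-0.83,0.5,0,0,0,0,0,0,0.9,0,0,0,0,0,0,0.9,0,0,0,0,0,0,0.5,0,0,0,0,0,0,0.25,0,0,0,0,0,0,0.25,0,0,0,0,0,0,0,0,0,0,0,0,0,0,0,0,0,0])

```text
t: 4.35
tool_pos: [0.5393, -0.1614, 0.0604]
orientation: [-0.4, 3.115, -0.001]
force: [-0.7, -0.6, 0.3]
opening: 0.0006
gripper_force: 0.0
```

```bash
python3 - <<'E'
from h import *
s=robot.read_state();print(s["tool_pos"],s["force"])
save("wrist","e.png",(150,150,400,300),3)
E
```

```text
[ 0.53928436 -0.16138962  0.06044816] [-0.72777967 -0.5833984   0.34477056]
```

View pics/e.png

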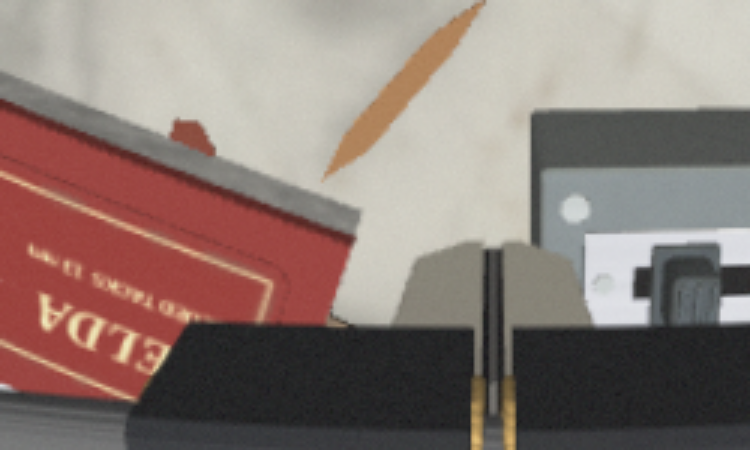

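The fingertip is beside the case's right edge, in line with the knob at crop (688,285). I'm pushing left.

Call:
apply_moves(steps=[0,0.2,0,0,0,0,0,0,0.1,0,0,0,0,0,0,0.1,0,0,0,0,0,0,0.1,0,0,0,0,0,0,0.1,0,0,0,0,0,0,0.1,0,0,0,0,0,0,0.1,0,0,0,0,0,0,0.1,0,0,0,0,0,0,0,0,0,0,0,0])

```text
t: 5.15
tool_pos: [0.5319, -0.1347, 0.0597]
orientation: [-0.4, 3.116, 0.0]
force: [0.7, -0.2, 0.0]
opening: 0.0007
gripper_force: 0.1
```

Call:
apply_moves(steps=[0,0.05,0,0,0,0,0,0,0.05,0,0,0,0,0,0,0,0,0,0,0,0])

```text
t: 5.4
tool_pos: [0.5312, -0.1321, 0.0596]
orientation: [-0.4, 3.116, 0.0]
force: [-0.2, -0.4, 0.7]
opening: 0.0004
gripper_force: 0.4
```

Call:
apply_moves(steps=[0,0.05,0,0,0,0,0,0,0.05,0,0,0,0,0,0,0.05,0,0,0,0,0,0,0,0,0,0,0,0])

```text
t: 5.73
tool_pos: [0.5301, -0.1291, 0.0598]
orientation: [-0.4, 3.116, -0.003]
force: [0.5, -6.6, -2.1]
opening: 0.0002
gripper_force: 3.3
```

```bash
python3 - <<'E'
from h import *
s=robot.read_state();print(s["tool_pos"],s["force"])
save("wrist","f.png",(220,170,400,290),4)
E
```

```text
[ 0.53014477 -0.12913302  0.05975988] [ 0.52244642 -6.59839733 -2.1085807 ]
```

View pics/f.png

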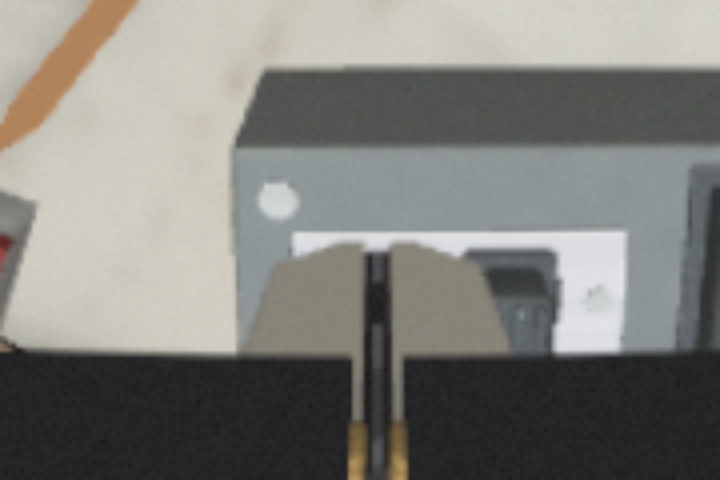

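The knob now sits at the left end of its slot, since no dark slot shows to its left at crop (570,290). The 6.6 N reading agrees with it being on its stop. Next I press the tab.

Call:
apply_moves(steps=[0,-0.3,0,0,0,0,0,0,0,-0.9,0,0,0,0,0,0.9,0,0,0,0,0,0.12,0.9,0,0,0,0,0,0,0.9,0,0,0,0,0,0,0,0.4,0,0,0,0,0,0,0.3,0,0,0,0,0,0,0,0,0,0,0])

```text
t: 6.45
tool_pos: [0.5068, -0.059, 0.0632]
orientation: [0.401, -3.113, -0.002]
force: [-0.8, -0.1, -0.9]
opening: 0.0005
gripper_force: 0.0
```

Call:
apply_moves(steps=[0,0,0.1,0,0,0,0,0,0,0.1,0,0,0,0,0,0,0.05,0,0,0,0,0,0,0,0,0,0,0])

```text
t: 6.78
tool_pos: [0.5085, -0.0598, 0.058]
orientation: [0.399, -3.116, 0.0]
force: [2.3, -0.0, -0.3]
opening: 0.0006
gripper_force: 0.0
```

Call:
apply_moves(steps=[0,0,0.05,0,0,0,0,0,0,0.05,0,0,0,0,0,0,0,0,0,0,0])

```text
t: 7.03
tool_pos: [0.5088, -0.0598, 0.0562]
orientation: [-0.4, 3.116, -0.001]
force: [-4.8, -1.0, 9.4]
opening: 0.001
gripper_force: 4.7
```

```bash
python3 - <<'E'
from h import *
s=robot.read_state();print(s["tool_pos"],s["force"])
save("wrist","g1.png",(200,150,440,300),3)
save("side","g2.png",(230,150,410,270),3)
a=cv2.imread("pics/g1.png");b=cv2.imread("pics/g2.png");b=cv2.copyMakeBorder(b[:,:],0,0,0,a.shape[1]-b.shape[1],cv2.BORDER_CONSTANT)
v=np.vstack([a,b]);cv2.imwrite("pics/g.png",cv2.resize(v,None,fx=.73,fy=.73))
E
```

```text
[ 0.50875279 -0.05975781  0.05622123] [-4.83668461 -0.96414518  9.44864037]
```

View pics/g.png

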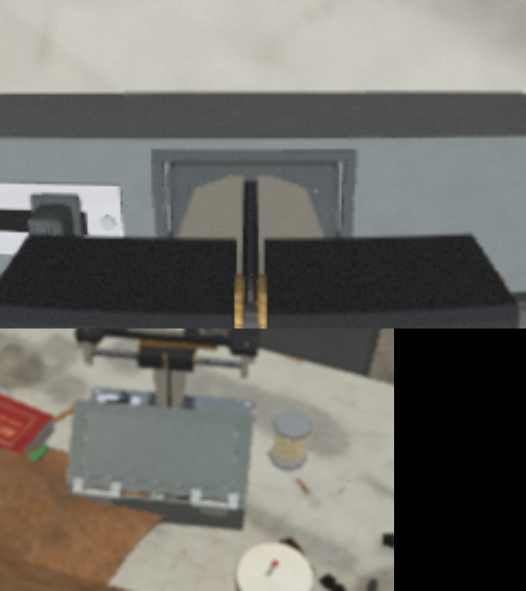

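The lid has sprung up: the side view shows it tilted at (160,450), with the knob still across. I'm lifting off, moving to the right part of the lid, then following its arc.

Call:
apply_moves(steps=[0,0,-0.6,0,0,0,0,0,0,-0.6,0,0,0,0,0,-0.85,0,0,0,0,0,0,-0.85,0,0,0,0,0,-0.5,0,0,0,0,0,0,-0.5,0,0,0,0,0,0,-0.4,0,0,0,0,0,0,0,0,0,0,0,0,0])

```text
t: 7.8
tool_pos: [0.5637, -0.0978, 0.0913]
orientation: [-0.4, 3.114, -0.0]
force: [0.6, -0.2, 0.4]
opening: 0.0005
gripper_force: 0.0
```

```bash
python3 - <<'E'
from h import *
s=robot.read_state();a=.261;d=s["tool_pos"][:2]-np.array([.562,-.0463])
print("case xy",np.cos(a)*d[0]+np.sin(a)*d[1],-np.sin(a)*d[0]+np.cos(a)*d[1],s["tool_pos"][2],s["force"])
save("side","i.png",(200,110,440,290),3)
E
```

```text
case xy -0.011665174599958139 -0.05018346920446188 0.09125922042216472 [ 0.59882806 -0.1739019   0.37453889]
```

View pics/i.png

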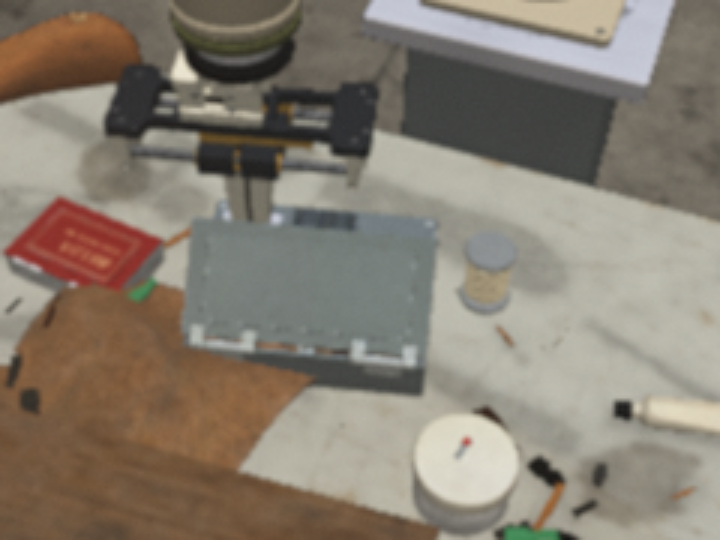

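The finger stands in front of the raised lid edge, at about (250,215). I'm following the arc from here.

Call:
apply_moves(steps=[-0.2,0,0,0,0,0,0,-0.15,0,-0.05,0,0,0,0,-0.15,0,-0.12,0,0,0,0,-0.15,0,-0.12,0,0,0,0,-0.15,0,-0.12,0,0,0,0,-0.15,0,-0.12,0,0,0,0,-0.18,0,-0.09,0,0,0,0,-0.18,0,-0.09,0,0,0,0,-0.18,0,-0.08,0,0,0,0,-0.18,0,-0.08,0,0,0,0,0,0,0,0,0,0,0])

```text
t: 8.77
tool_pos: [0.6117, -0.0849, 0.1178]
orientation: [-0.4, 3.114, -0.0]
force: [0.1, -0.1, 0.5]
opening: 0.0002
gripper_force: 0.0
```

Call:
apply_moves(steps=[-0.2,0,-0.04,0,0,0,0,-0.2,0,-0.04,0,0,0,0,-0.2,0,-0.03,0,0,0,0,-0.2,0,-0.02,0,0,0,0,-0.2,0,0,0,0,0,0,-0.2,0,0,0,0,0,0,0,0,0,0,0,0,0])

```text
t: 9.35
tool_pos: [0.6462, -0.0758, 0.121]
orientation: [-0.401, 3.115, 0.0]
force: [0.8, 0.3, 0.2]
opening: 0.0006
gripper_force: 0.0
```

Call:
apply_moves(steps=[-0.15,0,0,0,0,0,0,-0.15,0,0,0,0,0,0,-0.1,0,0,0,0,0,0,0,0,0,0,0,0,0])

```text
t: 9.68
tool_pos: [0.6573, -0.073, 0.1211]
orientation: [-0.4, 3.116, 0.0]
force: [0.2, 0.6, 0.2]
opening: 0.0004
gripper_force: 0.0
```

```bash
python3 - <<'E'
from h import *
s=robot.read_state();a=.261;d=s["tool_pos"][:2]-np.array([.562,-.0463])
print("case xy",np.cos(a)*d[0]+np.sin(a)*d[1],-np.sin(a)*d[0]+np.cos(a)*d[1],s["tool_pos"][2],s["force"])
save("side","j.png",(200,110,440,290),3)
E
```

```text
case xy 0.08519326945881144 -0.05035197411625225 0.1210764399307576 [0.23091459 0.61590634 0.23127766]
```

View pics/j.png

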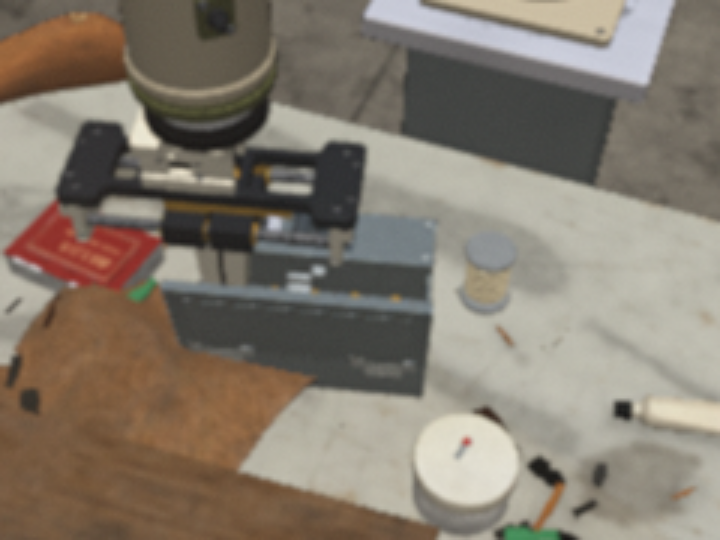

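The lid stands a little past upright, with its top edge near (300,295). I'm continuing until it meets the stop.

Call:
apply_moves(steps=[-0.07,0,0,0,0,0,0,-0.07,0,0,0,0,0,0,0,0,0,0,0,0,0])

```text
t: 9.98
tool_pos: [0.6611, -0.072, 0.1212]
orientation: [-0.4, 3.116, -0.0]
force: [0.9, -0.0, -0.6]
opening: 0.0003
gripper_force: 0.0
```

Call:
apply_moves(steps=[-0.07,0,0,0,0,0,0,0,0,0,0,0,0,0])

```text
t: 10.15
tool_pos: [0.6631, -0.0715, 0.1212]
orientation: [-0.4, 3.116, -0.0]
force: [-0.8, -0.3, 0.2]
opening: 0.0002
gripper_force: 0.0
```

Call:
apply_moves(steps=[-0.06,0,0,0,0,0,0,0,0,0,0,0,0,0])

```text
t: 10.32
tool_pos: [0.6644, -0.0712, 0.121]
orientation: [0.4, -3.115, 0.0]
force: [-2.4, -0.7, 1.9]
opening: 0.0005
gripper_force: 1.2
```

Call:
apply_moves(steps=[-0.05,0,0,0,0,0,0,0,0,0,0,0,0,0])

```text
t: 10.48
tool_pos: [0.665, -0.071, 0.1209]
orientation: [0.399, -3.113, 0.0]
force: [-8.5, -1.3, 3.1]
opening: 0.0002
gripper_force: 4.0
```

Call:
apply_moves(steps=[-0.04,0,0,0,0,0,0,0,0,0,0,0,0,0])

```text
t: 10.65
tool_pos: [0.6658, -0.0708, 0.1206]
orientation: [0.399, -3.112, -0.0]
force: [-8.1, -2.3, 3.1]
opening: 0.0006
gripper_force: 4.3
```

The force has jumped to 8 N, so the lid is at its stop. I'm backing off.

Call:
apply_moves(steps=[0.1,0,0,0,0,0,0,0.5,0,0,0,0,0,0,0.9,0,-0.3,0,0,0,0,0.9,0,-0.8,0,0,0,0,0.9,0,-0.9,0,0,0,0,0.9,0,-0.9,0,0,0,0,0.9,0,-0.5,0,0,0,0,0.9,0,0,0,0,0,0,0,0,0,0,0,0,0])

```text
t: 11.4
tool_pos: [0.4909, -0.117, 0.2249]
orientation: [-0.398, 3.114, -0.003]
force: [-1.8, -0.4, -0.3]
opening: 0.0003
gripper_force: 0.0
```

```bash
python3 - <<'E'
from h import *
s=robot.read_state();print(s["tool_pos"],s["force"])
save("side","k1.png",(230,150,410,270),3);save("wrist","k2.png",(160,130,480,300),2)
for c in("side","top","wrist"):
  for th,z in(("lid_edge",.143),("lid_hinge",.05)):
    for k in eyes.place_of(c,th)[:1]: print(c,th,round(k["conf"],2),np.round(k["xy"]),(wz(k["xy"],z) if c=="wrist" else onz(c,k["xy"],z)).round(4))
a=cv2.imread("pics/k1.png");b=cv2.imread("pics/k2.png");w=max(a.shape[1],b.shape[1])
p=lambda i:cv2.copyMakeBorder(i,0,0,0,w-i.shape[1],cv2.BORDER_CONSTANT)
v=np.vstack([p(a),p(b)]);cv2.imwrite("pics/k.png",cv2.resize(v,None,fx=.85,fy=.85))
E
```

```text
[ 0.49094218 -0.11696375  0.22494952] [-1.78499106 -0.40153415 -0.29402414]
side lid_edge 0.8 [299. 212.] [ 0.6639 -0.0155  0.143 ]
side lid_hinge 0.64 [301. 229.] [ 0.6396 -0.0232  0.05  ]
top lid_edge 0.74 [327. 225.] [ 0.5363 -0.0528  0.143 ]
top lid_hinge 0.69 [314. 189.] [ 0.6225 -0.0245  0.05  ]
```

View pics/k.png

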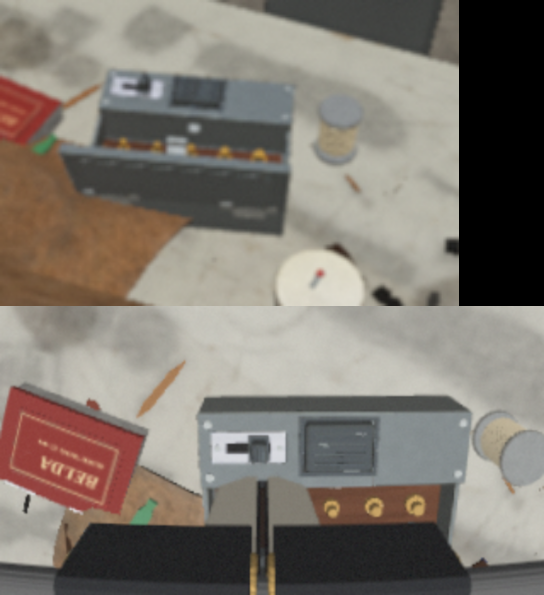

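The lid leans back at its stop, the knob is across, the tab is up and the neighbouring things are in place. The arm is clear.

```bash
python3 -c "
from plant import robot
print(robot.close_job())"
```

```text
the job is handed in; nothing more can be done
None
```

I handed the job in at about 11.5 s on the robot's clock (limit 48 s), with no verdict returned; in the last pictures the lock is across, the tab is up, the lid is open at its stop, and the case and its neighbours look in place.

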